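# Disinfect the used contact lenses in the UV unit

## Robot

A 7-joint arm with a two-finger parallel gripper is mounted at the origin on a cart in front of the work surface, level with it; the furniture and walls round the work are solid. World frame = base frame: x ahead of the robot, y to its left, z up, the work surface at z = 0. Lengths are in mm, angles in rad, forces in N, time in s.
With the tool pointing down it reaches from about 400 to 900 mm from the base axis. Payload 5.5 kg.
Tool frame: the origin (TCP) lies at the centre of the arm's flange, where the gripper is bolted on; the fingertips stand 178 mm ahead of it and the grasp point (between the pads) lies 159 mm ahead of it; z points along the fingers, y is the line along which they close (so a half turn about z gives the same grasp; the last joint's range is limited). The gripper opens to 92 mm and grips with 3 to 60 N. Pads are 19 mm wide; open, the fingers measure 130 mm over their backs; the gripper's body (75 mm by 190 mm) begins 47 mm behind the grasp point.
Start: joints at [1.438, 0.501, -0.427, 1.55, 0.221, 1.138, -0.21], TCP at [250.631, -599.734, 404.729] pointing down, gripper open.
Joint ranges: [-2.88, 2.88], [-0.31, 2.03], [-1.54, 1.56], [0.2, 2.42], [-1.41, 4.55], [0.19, 2.02], [-2.57, 2.57]. Speed limits (rad/s): [2.57, 2.57, 3.14, 3.14, 3.14, 3.14, 3.14].

## Interface

Orientations are given as a unit quaternion [x, y, z, w].
In Python, from plant import ctrl gives the robot as it stands. The module is installed in compiled form; this text tells all that it offers. Calls block until the motion is done:
- ctrl.goto(position, orientation): joint-space move of the TCP to a pose.
- ctrl.line_to(position, feed=150, orientation=None): straight line of the TCP; orientation=None keeps the orientation; feed is the mean speed in mm/s.
- ctrl.movej(angles): joint-space move.
- ctrl.grip(opening, squeeze=None): finger opening in mm; squeeze is the grip in N (None keeps the last); returns when the fingers have stopped.
- ctrl.dwell(seconds).
- ctrl.inverse_kinematics(position, orientation): joint angles nearest the present ones, or None.
- ctrl.read_state(): the state.
- ctrl.camera(name): name is "scene" or "top" or "wrist"; returns a dict with "frame" (420x560x3 uint8, red, green, blue), "camera_matrix" (3x3 intrinsics, pixels), "cam_to_world" (4x4, takes a point from camera to world coordinates). Camera axes: x right, y down, z forward; pixel columns grow to the right and rows downward; lengths in mm; the calibration is good to about 2 mm. A picture is of the moment at which its call begins. There is no depth.
A pose or a line that the arm cannot do raises ctrl.MotionError and nothing moves.
- ctrl.close_job(): hands the job in; it is judged then, once.
Trained networks look in a picture, given as the dict that the camera call returned (one of the last four; its "shot" number tells which), for a name from the list of things; names that differ only in an ending like _2 or _b are one class to them, and where a whole thing is asked for, a point or a joint stands for the part that bears it (a point fixed in the world has none). Each returns a list of dicts, best first, with "p" (0 to 1); they miss things now and then, are a little off and sometimes report something else, mostly with a low value. They report only what shows in the picture. A call takes as long as a camera call.
- ctrl.search_frame(query, picture): "xyz" ([x, y, z] in mm, in world coordinates, good to about 4 mm: the middle of the surface that is visible of it).
- ctrl.regions_of(query, picture): "region" (420x560 bool, what is visible of it).
The state is a dict: "t": time; "joints": joint angles; "qvel": joint speeds; "joint_torque": joint torques, N m; "position": TCP position; "ee_rot": TCP orientation; "force": force on the tool from outside, world axes, zero at the start; "moment": the same for the moment, N m; "opening": finger opening in mm; "grip_force": force on a finger pad.
Only numpy, scipy, OpenCV 4.12 (cv2) and the standard library are available. Lean on these libraries where they do the work, as an engineer would, in place of code of your own. Each camera call takes 0.05 s, during which the arm holds its last target. There are 200 camera calls.

## Task

The used contact lenses in their white carriers, those hanging on the rack and the one standing on the table, must go through the UV unit. Slide the red thumb latch to let the cover spring open, unhook every carrier from its stud without wrenching it and stand them all upright in the chamber, push the cover shut until the catch snaps home, then wind the timer key clockwise, as far round as the red mark at its stop, to start the cycle. Leave everything else on the table where it is.

Things in the scene. Friction and masses are not known exactly. Their poses are not given: they have to be found in the camera images.
- carrier_1: White lens carrier, 120 mm tall, 0.12 kg; body 44 deep (x) x 42 wide (y) x 77 mm tall; on top a ribbed grey grip tab 18 wide (y) x 14 mm thick (x), over its middle, 77 to 120 mm up: pinch it across y from above. Origin: middle of the underside; z up, black lens faces -x, keyhole in the back (x = +22 mm). Hangs upright on its stud. May be absent.
- carrier_2: White lens carrier, 120 mm tall, 0.12 kg; body 44 deep (x) x 42 wide (y) x 77 mm tall; on top a ribbed grey grip tab 18 wide (y) x 14 mm thick (x), over its middle, 77 to 120 mm up: pinch it across y from above. Origin: middle of the underside; z up, black lens faces -x, keyhole in the back (x = +22 mm). Hangs upright on its stud. May be absent.
- carrier_3: White lens carrier, 120 mm tall, 0.12 kg; body 44 deep (x) x 42 wide (y) x 77 mm tall; on top a ribbed grey grip tab 18 wide (y) x 14 mm thick (x), over its middle, 77 to 120 mm up: pinch it across y from above. Origin: middle of the underside; z up, black lens faces -x, keyhole in the back (x = +22 mm). Hangs upright on its stud. May be absent.
- carrier_4: White lens carrier, 120 mm tall, 0.12 kg; body 44 deep (x) x 42 wide (y) x 77 mm tall; on top a ribbed grey grip tab 18 wide (y) x 14 mm thick (x), over its middle, 77 to 120 mm up: pinch it across y from above. Origin: middle of the underside; z up, black lens faces -x, keyhole in the back (x = +22 mm). Stands on the table beside the UV unit.
- rack: Hanging rack, fixed: white upright panel 158 mm wide and 118 mm tall, its front face in the rack's plane x = 0 and looking to -x, over a steel drip tray with a 10 mm rim that reaches from x = -51 to +25 mm. Origin: on the table below the middle of the panel's front face, z up.
- stud_1 (a point): Stud 1 of the rack (at +y), holds carrier_1: its root on the panel's face, 99 mm above the table; studs 52 mm apart. Shank 7 mm thick, 6.5 mm long along -x, then a head 16 mm across, 5 mm thick. Carriers' keyholes: wide end 24 mm square, centred 24 mm above the underside; above it a slot 10 mm wide, ending 55 mm up, where the stud sits.
- stud_2 (a point): Stud 2 of the rack (middle), holds carrier_2: its root on the panel's face, 99 mm above the table; studs 52 mm apart. Shank 7 mm thick, 6.5 mm long along -x, then a head 16 mm across, 5 mm thick. To free a carrier: raise it 27 mm (+-3) straight up, so that the stud is at the wide end, then draw it 14 mm or more along the rack's -x.
- stud_3 (a point): Stud 3 of the rack (at -y), holds carrier_3: its root on the panel's face, 99 mm above the table; studs 52 mm apart. Shank 7 mm thick, 6.5 mm long along -x, then a head 16 mm across, 5 mm thick. A hung carrier's underside is 47.5 mm above the table.
- uv_unit: White table-top UV disinfection unit, fixed, 184 mm wide (y), x from -104 to +48 mm. Origin on the table; front faces -x. The chamber lies under the cover. A ledge 58 mm deep along its front, top 125 mm above the table, carries the red thumb latch and the grey wind-up timer with its winged key at the +y end.
- chamber_floor (a point): Centre of the chamber's floor, 14 mm above the table; axes as the unit. Inside 84 (x) by 172 mm (y), rim 135 mm above the table. A lamp tube along the back wall, 95 mm up, takes the space beyond x = +28 mm. Three carriers fit in a row along y, 50 mm apart (y = -50, 0, 50 mm), best at x = -13 mm.
- cover_hinge (a point): Middle of the cover's hinge line on the chamber's far rim, 138.5 mm above the table; the hinge runs along the unit's y.
- cover_edge (a point): Middle of the upper (outer) side of the cover's free edge, 103 mm from the hinge; 148.5 mm above the table when shut, about 238 mm when open. The cover is a slab 10 mm thick, 184 mm wide; its underside lies in the plane of the hinge line.
- cover (a joint): Cover angle (rad): 0 shut and latched, grows as it opens; a spring throws it open to 1.83 (leaning back past upright) and holds it there. To shut it, push it from behind over to the front, then press on its top near the free edge (about 10 N) down to its stop (-0.03): the spring catch snaps in by itself; it then rests near 0.
- latch (a joint): Slide of the thumb latch (m) along the unit's +y: 0 at rest (catch engaged), at most 0.014; frees the cover from about 0.009; a spring of 2.4 to 4.5 N returns it.
- latch_thumb (a point): Top centre of the red thumb piece on the ledge: 14 x 14 mm and 21 mm tall, standing free (its top 148 mm above the table); axes as the unit.
- timer_key (a joint): Winding of the timer (rad): grows as the key is turned clockwise seen from above, starts between 0 and 0.6, fully wound at its stop at 4.6. Needs 0.07 to 0.11 N m; a ratchet holds it where it is left, so it can be wound by several partial turns.
- key_grip (a point): Grip point of the winged key, on its axis, 171 mm above the table. The wing is a bar 44 mm long, 9 mm thick, 28 mm tall (151 to 179 mm above the table); x along the bar, turning with the key. At 0 the bar lies along the unit's x and its red end points to the unit's -x.
- occluder: Black eye occluder, 191 mm long, lying on the table; bystander.
- strips: Small orange and white carton, 26 x 62 x 78 mm; bystander.
- pen: Black pen, 145 mm long; bystander.
- prism: Black round screw case with grey lid, 41 mm across, 25 mm tall; bystander.

How it is judged:
By the outcome, as a careful person would: the job done as asked, in the order asked, and still so for the second after the job is handed in, with the robot touching nothing.
Of carrier_1, carrier_2, carrier_3 only 1 to 2 are there at a start; the rules pass over those that are not, and their reading is None.
At some moment in a run one of carrier_4 may be knocked a few centimetres aside while the robot is not near it.
It also fails if it takes over 210 s, if anything falls off the work surface, if the arm or the gripper's body presses on something with over 40 N, if the wrist force passes 120 N, or if a joint passes its speed limit or range.

## Working session

There is one attempt and no reset: what is moved stays moved. The work goes in short steps, each a Python script; the robot and the scene stay as the last script left them, time stands still between calls to the robot, and variables do not carry over. Pictures are saved under pics/ and viewed, at most 14 in all, crops included, and the job is handed in when it is done.

```bash
mkdir -p pics; ls; python3 - <<'E'
from plant import ctrl
import cv2,numpy as np
for n in ["scene","top"]:
    p=ctrl.camera(n); cv2.imwrite(f"pics/{n}0.png",p["frame"][:,:,::-1])
    print(n,p["camera_matrix"].tolist(),np.round(p["cam_to_world"],3).tolist())
    for q in ["carrier_1","rack","uv_unit","latch_thumb","key_grip","cover_edge","cover_hinge","stud_1","chamber_floor"]:
        try: print(q,[(np.round(d["xyz"]).tolist(),round(d["p"],2)) for d in ctrl.search_frame(q,p)][:6])
        except Exception as e: print(q,e)
s=ctrl.read_state(); print(s)
E
```

```text
pics
scene [[440.25861640608827, 0.0, 274.67125964254626], [0.0, 440.25861640608827, 205.65005099884476], [0.0, 0.0, 1.0]] [[-0.191, 0.693, -0.695, 1331.602], [0.981, 0.142, -0.129, 60.121], [0.009, -0.707, -0.707, 855.353], [0.0, 0.0, 0.0, 1.0]]
carrier_1 [([686.0, -140.0, 126.0], 0.68)]
rack [([703.0, -94.0, 56.0], 0.9)]
uv_unit [([549.0, -50.0, 129.0], 0.78), ([433.0, -82.0, 142.0], 0.23)]
latch_thumb [([770.0, -77.0, 5.0], 0.73), ([431.0, 9.0, 165.0], 0.23)]
key_grip [([432.0, 7.0, 162.0], 0.66), ([688.0, -136.0, 128.0], 0.42)]
cover_edge [([507.0, -56.0, 152.0], 0.71), ([705.0, -90.0, 62.0], 0.4)]
cover_hinge [([545.0, -51.0, 127.0], 0.8), ([509.0, -56.0, 153.0], 0.27)]
stud_1 [([705.0, -91.0, 60.0], 0.96)]
chamber_floor [([546.0, -51.0, 131.0], 0.72)]
top [[500.0780981916865, 0.0, 283.81446304770077], [0.0, 500.0780981916865, 205.4446083651632], [0.0, 0.0, 1.0]] [[0.129, -0.964, 0.234, 380.643], [-0.992, -0.125, 0.033, -86.272], [-0.002, -0.236, -0.972, 1071.687], [0.0, 0.0, 0.0, 1.0]]
carrier_1 [([462.0, 145.0, 72.0], 0.87), ([677.0, -134.0, 104.0], 0.85)]
rack [([685.0, -69.0
[... 460 characters left out ...]
18773,  0.50085074, -0.42700886,  1.55038741,  0.22077864,
        1.13824992, -0.21029608]), 'qvel': array([ 9.04743803e-04, -5.81269511e-04,  1.82049367e-03,  7.24926438e-04,
        1.83617497e-03, -3.32896640e-05,  1.23349681e-04]), 'joint_torque': array([-4.65555240e-04, -5.66459799e+01, -5.81107602e+00, -2.79506564e+01,
       -6.65757875e-02,  2.07326462e-02,  4.99075009e-05]), 'position': array([ 250.65159979, -599.7359778 ,  404.76560108]), 'ee_rot': array([9.80477897e-01, 1.96629317e-01, 4.03970204e-05, 5.41417055e-05]), 'force': array([-0.24816082,  0.38292014, -0.17744056]), 'moment': array([ 0.02823752, -0.00156853,  0.03160545]), 'grip_force': 0.0, 'opening': 91.88288134412963}
```

View pics/scene0.png

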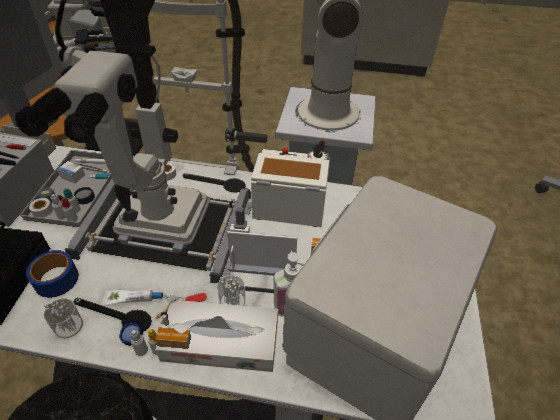

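View pics/top0.png

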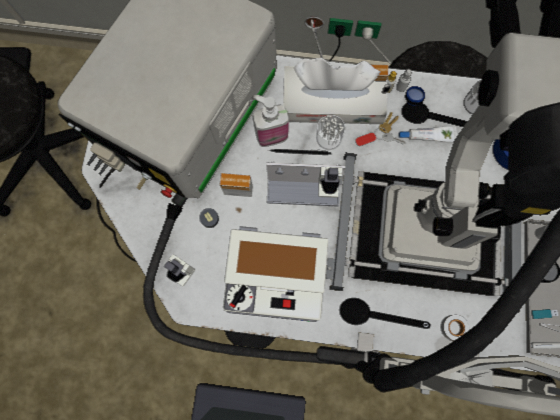

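The rack holds one carrier, at its -y end (331,178 in top). carrier_4 stands turned at (180,269), and the unit is shut at (277,270). A headrest frame and hose near (366,341) stand between the arm and the work, so I'll look closer before moving.

```bash
cat > h.py <<'E'
from plant import ctrl
import numpy as np, cv2
from scipy.spatial.transform import Rotation as R
def down(a): return np.array([np.cos(a/2),np.sin(a/2),0,0])  # tool x at yaw a, tool y = -perp
def G(x,y,z,a=0.,off=159): return [x,y,z+off],down(a)
def pix(p,w):
    T=np.linalg.inv(p["cam_to_world"]); c=np.c_[np.atleast_2d(w),np.ones(len(np.atleast_2d(w)))]@T.T
    u=c[:,:3]@p["camera_matrix"].T; return u[:,:2]/u[:,2:]
def ray(p,uv):
    d=np.linalg.inv(p["camera_matrix"])@np.array([*uv,1.]); M=p["cam_to_world"]
    return M[:3,3],M[:3,:3]@d
def atz(p,uv,z):
    o,d=ray(p,uv); return o+d*(z-o[2])/d[2]
def shot(n,name,crop=None,k=1):
    p=ctrl.camera(n); f=p["frame"][:,:,::-1]
    if crop: f=f[crop[1]:crop[3],crop[0]:crop[2]]
    if k!=1: f=cv2.resize(f,None,fx=k,fy=k,interpolation=cv2.INTER_CUBIC)
    cv2.imwrite(f"pics/{name}.png",f); return p
E
python3 - <<'E'
from h import *
w=ctrl.camera("wrist"); s=ctrl.camera("scene"); t=ctrl.camera("top")
a=cv2.resize(s["frame"][0:200,100:360],None,fx=1.54,fy=1.54)
b=t["frame"][220:420,160:560]; 
b=cv2.resize(b,(400,308)); a=a[:, :400]
W=cv2.resize(w["frame"],(400,292))
im=np.zeros((600,800,3),np.uint8); im[:308,:a.shape[1]]=a; im[:308,400:]=b; im[308:,:400]=W
c=cv2.resize(t["frame"][140:330,160:360],(308,292)); im[308:,400:708]=c
cv2.imwrite("pics/m1.png",im[:,:,::-1])
st=ctrl.read_state()
T=R.from_quat(st["ee_rot"]).as_matrix(); M=w["cam_to_world"]
print("cam in tool",T.T@(M[:3,3]-st["position"]), (T.T@M[:3,:3]).round(3))
for x,y,z in [(150,-380,560),(250,-300,600),(330,-100,600),(420,-60,560),(500,-60,560),(600,-60,560)]:
    for a in (0.,):
        print(x,y,z,ctrl.inverse_kinematics([x,y,z],down(a)))
E
```

```text
cam in tool [83.67311583  0.5482423  19.76389706] [[-0.    -0.951 -0.308]
 [ 1.    -0.001  0.   ]
 [-0.001 -0.308  0.951]]
150 -380 560 [ 1.58342245 -0.0963603  -0.41505154  1.88321926 -0.03980079  1.34676828
 -0.39186577]
250 -300 600 [ 1.39913183 -0.15656856 -0.50703272  1.83861411 -0.076439    1.44048971
 -0.66353851]
330 -100 600 [ 1.00960232 -0.28374462 -0.60088589  1.91050488 -0.15978944  1.46844758
 -1.12672899]
420 -60 560 [ 1.13279255 -0.07834667 -0.97901943  1.8414777  -0.06670834  1.34436888
 -1.40060301]
500 -60 560 [ 0.92913627  0.1722779  -0.97157783  1.68337988  0.1451963   1.36253915
 -1.63649695]
600 -60 560 [ 0.68293392  0.39020836 -0.86152476  1.45396048  0.29573733  1.4321137
 -1.75266804]
```

View pics/m1.png

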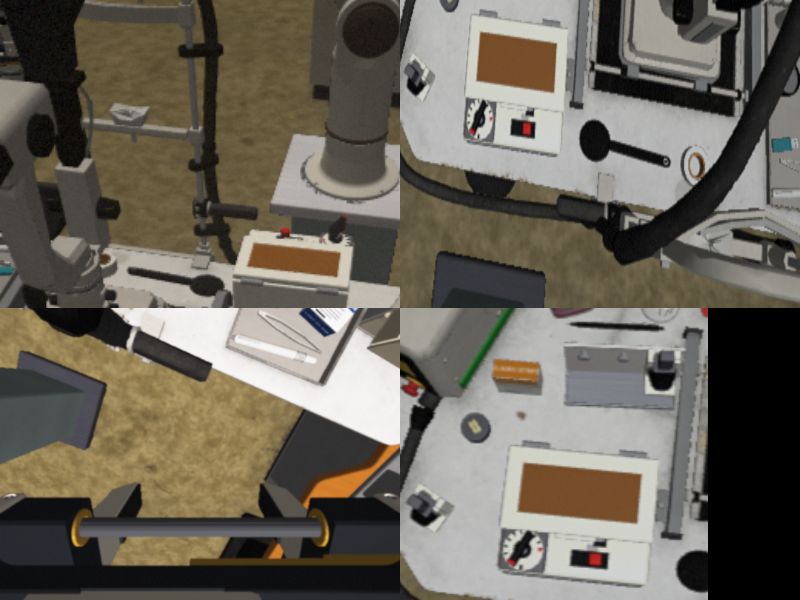

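Carriers present: the hung one on stud 3 and carrier_4 on the table; studs 1 and 2 are bare (584,352 and 623,352 in the lower right panel). The headrest post stands at about (365,-254) and is tall, so I'll go round it on the robot's side.

```bash
cat >> h.py <<'E'
def find(q,p,n=4): return [(np.round(d["xyz"],1).tolist(),round(d["p"],2)) for d in ctrl.search_frame(q,p)][:n]
E
python3 - <<'E'
from h import *
for x,y,z in [(150,-450,500),(150,-330,600),(210,-200,620),(300,-60,620),(430,-50,560)]:
    q=ctrl.inverse_kinematics([x,y,z],down(0.)); 
    print(x,y,None if q is None else np.round(q,2)); ctrl.movej(q)
    print(ctrl.read_state()["force"].round(1))
p=shot("wrist","w1")
for q in ["carrier_4","uv_unit","latch_thumb","key_grip","cover_edge"]: print(q,find(q,p))
ctrl.goto([600,-60,560],down(0.))
p2=shot("wrist","w2")
for q in ["carrier_1","rack","stud_1","uv_unit","key_grip"]: print(q,find(q,p2))
im=np.vstack([cv2.imread("pics/w1.png"),cv2.imread("pics/w2.png")])
cv2.imwrite("pics/m2.png",cv2.resize(np.hstack([im[:420],im[420:]]),(800,300)))
import pickle; pickle.dump((p,p2),open("wr.pkl","wb")); print(ctrl.read_state()["t"])
E
```

```text
150 -450 [ 1.57  0.08 -0.4   1.85  0.03  1.21 -0.41]
[ 0.8 -0.3  0.1]
150 -330 [ 1.59 -0.22 -0.42  1.89 -0.09  1.45 -0.38]
[ 0.4 -1.  -0.3]
210 -200 NoneTraceback (most recent call last):
  File "<stdin>", line 4, in <module>
ValueError: expected 7 finite numbers
```

```bash
python3 - <<'E'
from h import *
for z in (520,560,600,640):
  for r in (300,320,335,350):
    l=[]
    for d in (-65,-45,-35,-25,-5):
        t=np.radians(d); q=ctrl.inverse_kinematics([r*np.cos(t),r*np.sin(t),z],down(t+np.pi)); q2=ctrl.inverse_kinematics([r*np.cos(t),r*np.sin(t),z],down(t)); l.append((q is not None,q2 is not None))
        if d==-35 and q is not None: print(np.round(q,2))
    print(z,r,l)
p=ctrl.camera("scene"); q=ctrl.camera("top")
cv2.imwrite("pics/m2.png",np.hstack([cv2.resize(p["frame"],(400,300)),cv2.resize(q["frame"],(400,300))])[:,:,::-1])
E
```

```text
520 300 [(False, False), (False, False), (False, False), (False, False), (False, False)]
[ 0.98 -0.27 -0.36  2.1  -0.1   1.29  1.62]
520 320 [(True, True), (True, True), (True, True), (True, True), (True, True)]
[ 1.01 -0.24 -0.39  2.08 -0.09  1.28  1.62]
520 335 [(True, True), (True, True), (True, True), (True, True), (True, True)]
[ 1.03 -0.2  -0.42  2.05 -0.09  1.28  1.61]
520 350 [(True, True), (True, True), (True, True), (True, True), (True, True)]
560 300 [(False, False), (False, False), (False, False), (False, False), (False, False)]
[ 0.96 -0.29 -0.33  2.03 -0.09  1.39  1.62]
560 320 [(True, True), (True, True), (True, True), (True, True), (True, True)]
[ 1.01 -0.26 -0.37  2.01 -0.1   1.38  1.62]
560 335 [(True, True), (True, True), (True, True), (True, True), (True, True)]
[ 1.03 -0.23 -0.4   1.98 -0.09  1.37  1.62]
560 350 [(True, True), (True, True), (True, True), (True, True), (True, True)]
600 300 [(False, False), (False, False), (False, False), (False, False), (False, False)]
[ 0.93 -0.3  -0.3   1.96 -0.09  1.48  1.62]
600 320 [(True, True), (True, True), (True, True), (True, True), (True, True)]
[ 1.   -0.27 -0.35  1.93 -0.09  1.47  1.63]
600 335 [(True, True), (True, True), (True, True), (True, True), (True, True)]
[ 1.03 -0.24 -0.39  1.91 -0.09  1.46  1.62]
600 350 [(True, True), (True, True), (True, True), (True, True), (True, True)]
640 300 [(False, False), (False, False), (False, False), (False, False), (False, False)]
[ 0.9  -0.31 -0.26  1.87 -0.08  1.56  1.61]
640 320 [(True, True), (True, True), (True, True), (True, True), (True, True)]
[ 0.99 -0.28 -0.34  1.85 -0.09  1.55  1.62]
640 335 [(True, True), (True, True), (True, True), (True, True), (True, True)]
[ 1.02 -0.25 -0.37  1.83 -0.09  1.55  1.62]
640 350 [(True, True), (True, True), (True, True), (True, True), (True, True)]
```

View pics/m2.png

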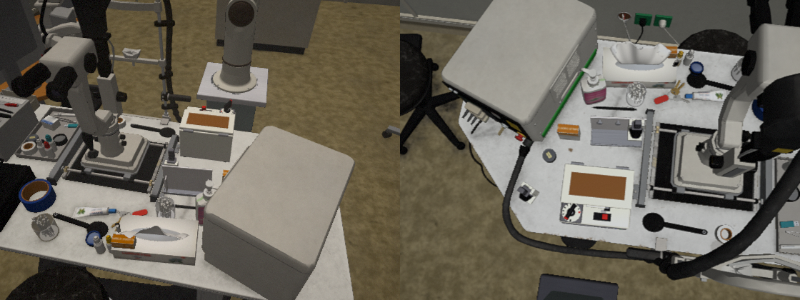

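```bash
python3 - <<'E'
from h import *
r=325
for d in (-66,-50,-35,-20,-7):
    t=np.radians(d); ctrl.goto([r*np.cos(t),r*np.sin(t),600],down(t+np.pi)); print(d,ctrl.read_state()["force"].round(1))
ctrl.goto([490,-50,560],down(np.pi))
p=shot("wrist","w1")
for q in ["carrier_4","uv_unit","latch_thumb","key_grip","cover_edge"]: print(q,find(q,p))
ctrl.goto([690,-70,520],down(np.pi))
p2=shot("wrist","w2")
for q in ["carrier_1","rack","stud_1","uv_unit","key_grip"]: print(q,find(q,p2))
im=np.vstack([cv2.imread("pics/w1.png"),cv2.imread("pics/w2.png")])
cv2.imwrite("pics/m3.png",cv2.resize(np.hstack([im[:420],im[420:]]),(800,300)))
import pickle; pickle.dump((p,p2),open("wr.pkl","wb")); print(ctrl.read_state()["t"])
E
```

```text
-66 [1.1 0.6 0.1]
-50 [-1.  -0.1  0.3]
-35 [ 0.3 -0.2  0.7]
-20 [-0.7 -1.   0.4]
-7 [ 1.  -0.5 -0.1]
carrier_4 [([667.3, -130.5, 94.5], 0.9), ([465.6, 141.6, 61.5], 0.57)]
uv_unit [([473.8, -57.1, 152.2], 0.97)]
latch_thumb [([422.9, -79.9, 130.9], 0.78), ([693.2, -62.4, 11.1], 0.25)]
key_grip [([415.6, 2.7, 178.3], 0.84), ([428.9, -237.3, 2.3], 0.19)]
cover_edge [([492.7, -55.5, 151.4], 0.76)]
carrier_1 [([484.5, 145.7, 39.9], 0.81), ([673.4, -131.6, 116.2], 0.63), ([525.6, -55.1, 148.7], 0.33)]
rack [([686.2, -69.2, 1.8], 0.79)]
stud_1 [([685.2, -64.9, 0.9], 0.59)]
uv_unit [([535.9, -56.8, 150.0], 0.96)]
key_grip []
8.3083
```

View pics/m3.png

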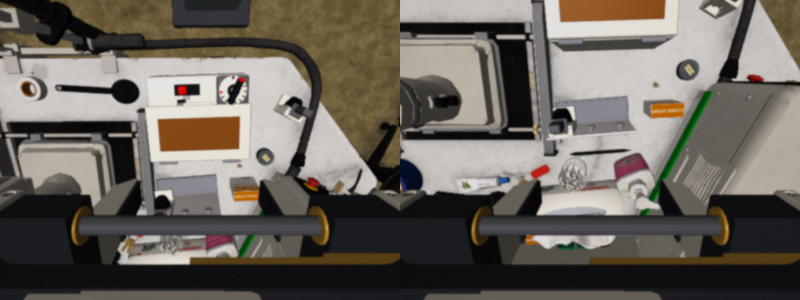

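```bash
cat > look.py <<'E'
from h import *
import pickle
out=[]
def quad(m):
    c=max(cv2.findContours(m.astype(np.uint8),cv2.RETR_EXTERNAL,cv2.CHAIN_APPROX_NONE)[0],key=cv2.contourArea)
    for e in np.linspace(.01,.1,40):
        a=cv2.approxPolyDP(cv2.convexHull(c),e*cv2.arcLength(c,True),True)
        if len(a)<=4: break
    return a[:,0].astype(float)
def unit(p):
    for q,z in (("cover_edge",148.5),("latch_thumb",148),("key_grip",179)):
        r=ctrl.regions_of(q,p)
        if not r: print(q,"none"); continue
        m=r[0]["region"]; k=quad(m); print(q,round(r[0]["p"],2),m.sum(),k.tolist(),[atz(p,u,z)[:2].round(1).tolist() for u in k])
        ys,xs=np.nonzero(m); print("  mean",atz(p,(xs.mean(),ys.mean()),z)[:2].round(1))
ctrl.goto([490,-50,520],down(np.pi)); p=ctrl.camera("wrist"); unit(p); P=[p]
p=ctrl.camera("top"); unit(p); P.append(p)
ctrl.goto([400,144,480],down(np.pi)); p=ctrl.camera("wrist"); P.append(p)
ctrl.goto([590,-125,480],down(np.pi)); p=ctrl.camera("wrist"); P.append(p)
pickle.dump(P,open("P.pkl","wb"))
def crop(p,w,s,k):
    u=pix(p,[w])[0].astype(int); x,y=max(u[0]-s,0),max(u[1]-s,0); print("crop",x,y,"scale",k)
    return cv2.resize(p["frame"][y:y+2*s,x:x+2*s],(300,300),interpolation=cv2.INTER_CUBIC)
im=np.vstack([np.hstack([crop(P[2],[465,144,60],50,3),crop(P[3],[670,-131,90],50,3)]),np.hstack([crop(P[0],[425,-40,150],60,2.5),crop(P[1],[470,-55,150],65,2.3)])])
cv2.imwrite("pics/m4.png",im[:,:,::-1])
E
python3 look.py
```

```text
cover_edge 0.92 13845 [[358.0, 147.0], [353.0, 230.0], [202.0, 232.0], [195.0, 151.0]] [[447.1, 34.8], [545.2, 36.2], [547.7, -145.0], [451.3, -145.3]]
  mean [494.3 -55. ]
latch_thumb 0.79 482 [[263.0, 117.0], [262.0, 139.0], [242.0, 132.0], [243.0, 117.0]] [[415.3, -69.4], [438.4, -70.9], [430.9, -92.5], [415.3, -90.8]]
  mean [425.  -80.3]
key_grip 0.94 628 [[344.0, 106.0], [348.0, 111.0], [326.0, 147.0], [321.0, 123.0]] [[404.4, 10.8], [409.0, 15.0], [443.5, -4.9], [420.2, -10.8]]
  mean [422.7   0.6]
cover_edge 0.32 225 [[174.0, 255.0], [176.0, 268.0], [171.0, 280.0], [165.0, 263.0]] [[482.9, 134.9], [459.7, 126.9], [436.8, 132.0], [466.2, 148.7]]
  mean [460.2 136.4]
latch_thumb none
key_grip 0.72 937 [[308.0, 272.0], [324.0, 274.0], [315.0, 322.0], [302.0, 320.0]] [[480.3, -114.5], [480.4, -143.1], [395.8, -136.7], [396.2, -113.9]]
  mean [ 437.7 -128.3]
crop 231 174 scale 3
crop 223 194 scale 3
crop 230 66 scale 2.5
crop 209 210 scale 2.3
```

View pics/m4.png

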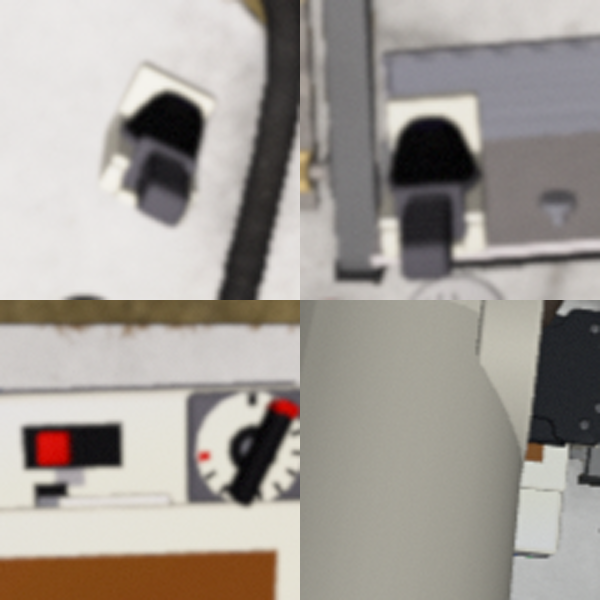

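```bash
cat > ov.py <<'E'
from h import *
import pickle
P=pickle.load(open("P.pkl","rb"))
def b(x0,x1,y0,y1,z0,z1):
    c=np.array([[x,y,z] for x in(x0,x1) for y in(y0,y1) for z in(z0,z1)],float)
    return [(c[i],c[j]) for i in range(8) for j in range(i+1,8) if bin(i^j).count("1")==1]
CAR=b(-22,22,-21,21,0,77)+b(-7,7,-9,9,77,120)
def W(w,o,yaw):
    c,s=np.cos(yaw),np.sin(yaw); w=np.asarray(w,float); return np.array([o[0]+c*w[0]-s*w[1],o[1]+s*w[0]+c*w[1],o[2]+w[2]])
def draw(p,edges,o,yaw,col=(0,255,0),img=None,x0=0,y0=0,k=1):
    for a,d in edges:
        u=pix(p,[W(a,o,yaw),W(d,o,yaw)]); u=((u-[x0,y0])*k).astype(int)
        cv2.line(img,tuple(map(int,u[0])),tuple(map(int,u[1])),col,1,cv2.LINE_AA)
def crop(p,w,s,models,N=300):
    u=pix(p,[w])[0].astype(int); x,y=max(u[0]-s,0),max(u[1]-s,0); k=N/(2*s)
    im=cv2.resize(p["frame"][y:y+2*s,x:x+2*s],(N,N),interpolation=cv2.INTER_CUBIC).copy()
    for e,o,a,c in models: draw(p,e,o,a,c,im,x,y,k)
    return im
E
python3 - <<'E'
from ov import *
p=P[0]
print("thumb",atz(p,(250.8,124.8),148),"key",atz(p,(335.6,126.8),179),atz(p,(344,109.2),179),atz(p,(327.2,144),179))
print("ledge front",atz(p,(230+100/2.5,66+88/2.5),125), atz(p,(230+20/2.5,66+91/2.5),125))
p=P[2]; a=atz(p,(279.3,195.7),0);c=atz(p,(302.7,209),0); print("c4 front",a,c,np.linalg.norm(a-c))
p=P[3]; a=atz(p,(253,225.7),47.5);c=atz(p,(283,225.7),47.5); print("c3 front",a,c,np.linalg.norm(a-c))
a=atz(p,(223+88/3,194+52/3),10);c=atz(p,(323,194+37/3),10); print("tray rim front",a,c)
E
```

```text
thumb [423.3738123  -82.72256223 148.        ] key [423.86826932   3.71931216 179.        ] [407.3539613   10.97685554 179.        ] [440.55395551  -3.80519778 179.        ]
ledge front [398.86593127 -62.41897193 125.        ] [400.10650458 -98.48907879 125.        ]
c4 front [441.38059093 140.97620165   0.        ] [462.52638732 176.77693182   0.        ] 41.57928554086835
c3 front [ 660.6725501  -160.54838946   47.5       ] [ 660.58749155 -118.60370638   47.5       ] 41.94476932235098
tray rim front [ 651.72859559 -164.33866558   10.        ] [643.65147159 -58.50710147  10.        ]
```

```bash
python3 - <<'E'
from ov import *
g=(0,255,0);r=(255,0,255)
c4=(CAR,[470.9,147.7,0],-.532,g)
ry=.06; RO=[703-.0,-83.,0]
RK=b(0,3,-79,79,0,118)+b(-51,25,-79,79,0,10)
rk=(RK,RO,ry,r); c3=(CAR,W([-22,-52,47.5],RO,ry),ry,g)
UO=[502.5,-55,0]; uy=.02
U=b(-58,45,-92,92,148.5,148.5)+b(-104,-46,-92,92,125,125)+b(-104,48,-92,92,0,0)
un=(U,UO,uy,r)
im=np.vstack([np.hstack([crop(P[2],[465,144,60],50,[c4]),crop(P[3],[685,-100,60],75,[rk,c3])]),np.hstack([crop(P[0],[470,-55,150],120,[un]),crop(P[0],[470,-55,150],60,[un])])])
cv2.imwrite("pics/m5.png",im[:,:,::-1]); print(c3[1])
E
```

```text
[ 684.15771646 -136.22563622   47.5       ]
```

View pics/m5.png

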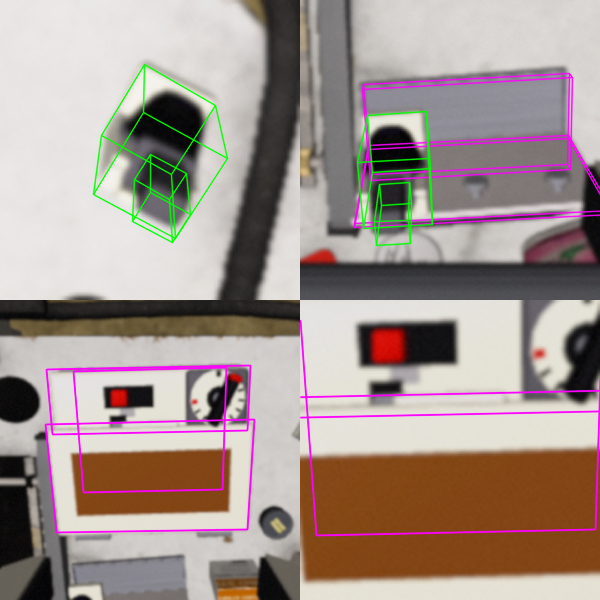

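c4, hung carrier and unit overlays fit to about 1–2 mm. Next is the latch: push it with closed fingers, leaning back from the cover's swing.

```bash
cat >> h.py <<'E'
UO=np.array([502.5,-55.5]); UY=.022
def U(x,y): c,s=np.cos(UY),np.sin(UY); return UO+[c*x-s*y,s*x+c*y]
def tool(x,y,z,a,tilt=0,off=178):
    """point 'off' ahead of the TCP at xyz; tilt>0 leans the body toward world -x at a=pi"""
    r=R.from_euler('z',a)*R.from_euler('x',np.pi)
    r=R.from_euler('y',-tilt)*r   # rotate about world y
    return np.array([x,y,z])-off*r.as_matrix()[:,2], r.as_quat()
def st(): 
    s=ctrl.read_state(); return s["position"].round(1),s["force"].round(1),round(s["opening"],1),round(s["t"],1)
E
cat > latch.py <<'E'
from h import *
for tl in (.25,.17,.1,0):
    pz=[tool(415,y,z,np.pi+.02,tl) for y,z in((-118,260),(-118,134),(-92,134))]
    k=[ctrl.inverse_kinematics(*q) for q in pz]
    print(tl,[x is not None for x in k],pz[1][0].round())
    if all(x is not None for x in k): break
ctrl.grip(0,20)
ctrl.goto(*tool(440,-118,300,np.pi+.02,0)); ctrl.goto(*pz[0]); ctrl.line_to(pz[1][0],100); print(st())
f0=ctrl.read_state()["force"]
c=None
for y in np.arange(-117,-90,1.):
    ctrl.line_to(tool(415,y,134,np.pi+.02,tl)[0],30)
    f=ctrl.read_state()["force"]-f0; print(y,f.round(1))
    if c is None and abs(f[1])>1.5: c=y
    if abs(f[1])>12 or (c is not None and y>=c+12): break
ctrl.dwell(.6); print(st())
ctrl.camera  # keep
p=shot("scene","s_open",(150,60,450,280),2)
E
python3 latch.py
```

```text
0.25 [True, True, True] [ 371. -118.  306.]
(array([ 371.3, -118.1,  306.9]), array([-0.5, -0.1,  0.2]), 0.8, 15.7)
-117.0 [ 0.   0.1 -1.2]
-116.0 [ 0.7  0.8 -0.6]
-115.0 [ 0.1 -0.2 -0.2]
-114.0 [ 1.  -0.6 -0.2]
-113.0 [ 0.1 -0.9 -0.2]
-112.0 [ 0.4 -0.4 -0.7]
-111.0 [ 0.6  0.4 -0. ]
-110.0 [1.7 0.5 0.1]
-109.0 [ 0.2 -0.3 -0.2]
-108.0 [ 0.4 -0.1  0.5]
-107.0 [ 0.2 -0.  -1. ]
-106.0 [ 0.9  0.2 -0.1]
-105.0 [-0.6 -1.5  0. ]
-104.0 [ 0.2 -2.5  0.9]
-103.0 [-0.  -4.5  0.6]
-102.0 [-0.3 -3.6  0.3]
-101.0 [ 0.6 -3.9  0.2]
-100.0 [-0.6 -3.6  1. ]
-99.0 [ 0.  -3.2  0.8]
-98.0 [-1.7 -6.9  3.3]
-97.0 [-1.3 -7.6  2.2]
-96.0 [-1.3 -9.1  2. ]
-95.0 [ -2.  -11.1   1.5]
-94.0 [ -2.7 -14.7   1.3]
(array([370.7, -96.7, 306.8]), array([ -2.1, -15.1,   2.7]), 0.5, 22.3)
```

View pics/s_open.png

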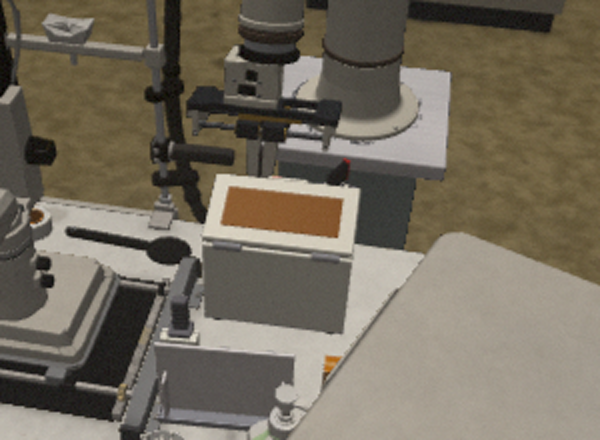

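```bash
python3 - <<'E'
from h import *
p=shot("wrist","w_latch")
ctrl.line_to(tool(415,-110,134,np.pi+.02,.25)[0],60)
p=shot("wrist","w_latch2")
a=cv2.imread("pics/w_latch.png");b_=cv2.imread("pics/w_latch2.png"); cv2.imwrite("pics/m6.png",cv2.resize(np.hstack([a,b_]),(800,300)))
E
```

```text
(no output)
```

View pics/m6.png

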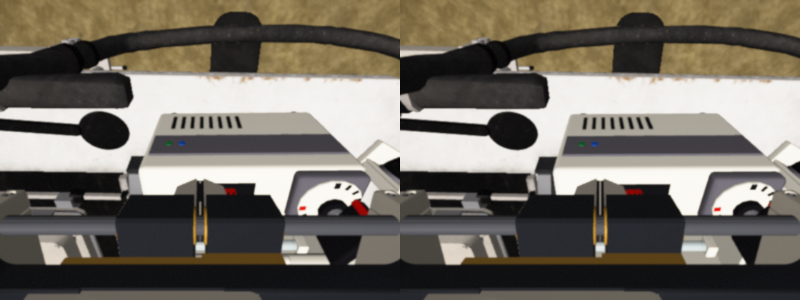

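```bash
cat > latch2.py <<'E'
from h import *
A=np.pi+.12; tl=.3; X=415
ctrl.line_to(tool(415,-118,200,np.pi+.02,.25)[0],100)
ctrl.grip(34,20)
ctrl.goto(*tool(X,-129,200,A,tl)); ctrl.line_to(tool(X,-129,132,A,tl)[0],80); print(st())
f0=ctrl.read_state()["force"]; c=None
for y in np.arange(-127,-98,1.):
    ctrl.line_to(tool(X,y,132,A,tl)[0],60)
    s=ctrl.read_state(); f=s["force"]-f0; print(y,(s["position"][1]).round(1),f.round(1),round(s["opening"],1))
    if c is None and f[1]<-2: c=y
    if abs(f[1])>14 or (c is not None and y>=c+14): break
ctrl.dwell(.3); print(st())
p=shot("scene","s_open2",(200,60,400,210),2)
w=shot("wrist","w_l3")
a=cv2.imread("pics/s_open2.png"); cv2.imwrite("pics/m7.png",np.hstack([a,cv2.resize(cv2.imread("pics/w_l3.png"),(400,300))]))
E
python3 latch2.py
```

```text
(array([ 362.7, -129. ,  302.4]), array([ 0.1,  0.3, -0.1]), 34.1, 25.7)
-127.0 -126.9 [-0.2 -0.2 -0.8] 34.1
-126.0 -126.0 [-1.1 -1.   1. ] 34.0
-125.0 -125.0 [ 0.  -0.7  0.3] 33.9
-124.0 -123.9 [ 0.3 -1.1 -0.4] 33.8
-123.0 -123.0 [-0.3  0.2 -0.7] 34.2
-122.0 -122.1 [-0.7 -1.   0.9] 34.1
-121.0 -121.2 [-2.1 -2.9 -0. ] 33.9
-120.0 -120.0 [-2.  -3.2  0.2] 33.9
-119.0 -119.0 [-2.8 -3.2 -0.4] 33.8
-118.0 -117.9 [-2.3 -3.7  0.7] 33.7
-117.0 -116.9 [-3.5 -4.   0.4] 33.5
-116.0 -115.9 [-3.1 -4.1 -0.1] 34.1
-115.0 -115.0 [-4.  -3.7  0.2] 34.2
-114.0 -114.0 [-2.9 -3.  -0.4] 34.1
-113.0 -113.1 [-3.3 -4.5 -0.6] 33.8
-112.0 -112.1 [-3.4 -4.8 -0. ] 34.0
-111.0 -111.1 [-3.9 -3.4  0.8] 34.0
-110.0 -110.2 [-3.8 -4.8  0.3] 33.9
-109.0 -109.2 [-3.4 -4.3 -0. ] 33.8
-108.0 -108.2 [-4.7 -4.8  1.1] 33.8
-107.0 -107.3 [-4.1 -4.4 -0.5] 33.7
(array([ 362.2, -107.3,  302. ]), array([-4.4, -5. , -0. ]), 34.0, 31.3)
```

View pics/m7.png

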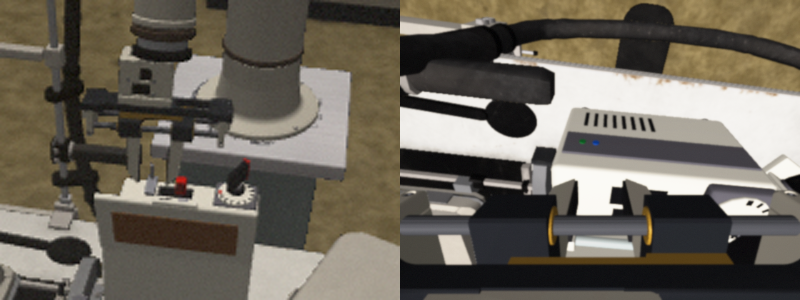

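```bash
cat > ch.py <<'E'
from ov import *
A=np.pi+.12; tl=.3
ctrl.line_to(tool(415,-126,132,A,tl)[0],80); ctrl.line_to(tool(405,-126,230,A,tl)[0],150)
ctrl.goto([480,-50,540],down(np.pi))
p=ctrl.camera("wrist"); t=ctrl.camera("top")
pickle.dump([p,t],open("C.pkl","wb"))
for q in ("chamber_floor","latch_thumb","key_grip","cover_edge","cover_hinge","carrier_4"): print(q,find(q,p,3))
o=[*UO,0]; M=b(-42,42,-86,86,135,135)+b(-42,42,-86,86,14,14)
K=b(-104,-46,-92,92,125,125)
im=np.hstack([crop(p,[470,-55,130],110,[],400),crop(p,[470,-55,130],110,[(M,o,UY,(0,255,0)),(K,o,UY,(255,0,255))],400)])
cv2.imwrite("pics/m8.png",im[:,:,::-1]); print(st(), pix(p,[[470,-55,130]]))
E
python3 ch.py
```

```text
chamber_floor [([517.9, -52.7, 123.0], 0.76)]
latch_thumb [([423.2, -81.1, 127.9], 0.63)]
key_grip [([419.7, 1.7, 177.1], 0.73), ([421.4, -76.3, 133.0], 0.36)]
cover_edge [([558.9, -50.6, 184.9], 0.64)]
cover_hinge [([518.3, -53.0, 122.2], 0.91), ([416.0, 2.3, 179.4], 0.21)]
carrier_4 [([465.6, 142.0, 62.9], 0.7), ([561.2, -50.7, 186.7], 0.59)]
(array([479.5, -50.3, 539.7]), array([0.8, 0.1, 0.1]), 34.0, 33.7) [[276.31675106 173.33791719]]
```

View pics/m8.png

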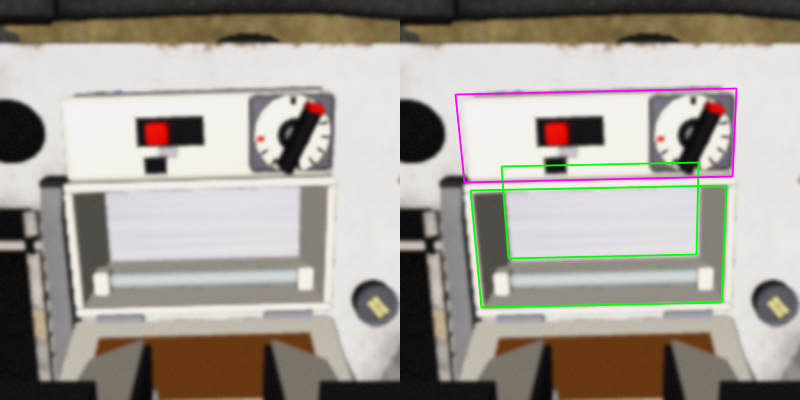

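```bash
sed -i 's/^UO=.*/UO=np.array([502.0,-53.8]); UY=.022/' h.py; python3 - <<'E'
from ov import *
C=pickle.load(open("C.pkl","rb")); w1,w2=pickle.load(open("wr.pkl","rb"))
f=[cv2.resize(C[1]["frame"][170:320,110:310],(400,300),interpolation=cv2.INTER_CUBIC),
   cv2.resize(w1["frame"][50:290,340:560],(400,436),interpolation=cv2.INTER_CUBIC)]
im=np.zeros((440,800,3),np.uint8); im[:300,:400]=f[0]; im[:436,400:]=f[1]
cv2.imwrite("pics/m9.png",im[:,:,::-1])
print(w1["cam_to_world"].round(2).tolist())
for u in [(418,235)]: print(atz(w1,u,0),atz(w1,u,100),atz(w1,u,200))
for a in (1.04,1.04+np.pi/2,1.04-np.pi/2,1.04-np.pi):
    print(a,ctrl.inverse_kinematics(*G(470.9,147.7,106,a)))
E
```

```text
[[0.0, 0.95, 0.31, 405.09], [1.0, -0.0, -0.0, -52.33], [-0.0, 0.31, -0.95, 539.91], [0.0, 0.0, 0.0, 1.0]]
[625.71825938 201.35605213   0.        ] [584.8545578  154.36855417 100.        ] [543.99085623 107.38105622 200.        ]
1.04 [ 0.10728554  0.45154948 -0.55920544  2.04425067  0.35104122  0.73851826
 -1.20082496]
2.6107963267948966 [ 0.28733895  0.51809134 -0.78968666  2.03893312  0.51737521  0.79095645
  0.2271585 ]
-0.5307963267948965 [-1.31048412  0.92126757  1.35363793  2.0867421  -1.05451514  1.10667753
 -1.52333305]
-2.101592653589793 [ 0.31185072  0.5305397  -0.82257012  2.03825551  0.54271467  0.800994
  1.77651621]
```

View pics/m9.png

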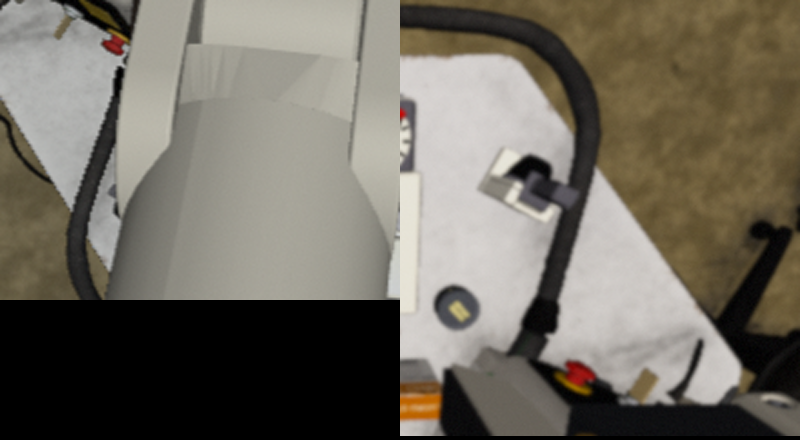

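```bash
python3 - <<'E'
from ov import *
w1,w2=pickle.load(open("wr.pkl","rb"))
import copy
t=pickle.load(open("C.pkl","rb"))[1]
f=cv2.cvtColor(cv2.imread("pics/top0.png"),cv2.COLOR_BGR2GRAY)
g=cv2.cvtColor(w1["frame"],cv2.COLOR_RGB2GRAY)
for cx,cy in [(545,310),(560,270),(572,220),(580,180),(587,130),(570,70),(540,38)]:
    u=(340+(cx-400)*.55,50+cy*.55); r=[]
    for z in range(-40,261,20):
        q=pix(t,[atz(w1,u,z)])[0]; x,y=q.round().astype(int); r.append((z,int(cv2.blur(f,(5,5))[y,x]) if 0<=y<420 and 0<=x<560 else -1))
    print(np.round(u),g[int(u[1]),int(u[0])],atz(w1,u,0)[:2].round(),atz(w1,u,100)[:2].round(),[a for a in r if a[1]<90])
E
```

```text
[420. 220.] 10 [597. 201.] [562. 154.] [(-20, 89), (0, 48), (20, 11), (40, 13), (60, 12), (80, 21)]
[428. 198.] 39 [556. 210.] [528. 161.] [(20, 78), (40, 47), (60, 42), (80, 47)]
[435. 171.] 38 [507. 215.] [488. 165.] [(0, 88), (20, 56), (40, 43), (60, 41), (80, 77)]
[439. 149.] 42 [469. 216.] [457. 167.] [(0, 64), (20, 46), (40, 45), (60, 63), (160, 63), (180, 15), (200, 42), (220, 57), (240, 23), (260, 83)]
[443. 122.] 42 [425. 216.] [421. 166.] [(-40, 63), (-20, 46), (0, 48), (20, 46), (40, 48), (60, 85)]
[434.  88.] 32 [374. 193.] [380. 148.] [(-40, 39), (-20, 38), (0, 36), (20, 35), (40, 51)]
[417.  71.] 39 [348. 164.] [358. 124.] [(-40, 40), (-20, 39), (0, 35), (20, 40), (40, 65), (60, 80)]
```

```bash
cat > pick4.py <<'E'
from h import *
a=np.pi-.532; x,y=470.9,147.7
ctrl.goto(*G(x,y,200,a)); ctrl.grip(50,20)
p=shot("wrist","w_c4"); print(find("carrier_4",p))
ctrl.line_to([x,y,106+159],120); print(st())
ctrl.grip(5,25); print(st(),ctrl.read_state()["grip_force"])
if ctrl.read_state()["opening"]>12:
    ctrl.line_to([x,y,310+159],150); print(st())
    p=shot("wrist","w_c4b")
a=cv2.imread("pics/w_c4.png");b=cv2.imread("pics/w_c4b.png"); cv2.imwrite("pics/m10.png",cv2.resize(np.hstack([a,b]),(800,300)))
E
python3 pick4.py
```

```text
[([461.7, 152.8, 74.0], 0.93)]
(array([471.2, 148. , 265.5]), array([ 0.5,  0.1, -0.2]), 49.5, 36.3)
(array([470.9, 147.7, 265.1]), array([-0.1, -0.3,  1.4]), 18.1, 36.9) 24.73365694284439
(array([470.6, 147.5, 468.1]), array([-0.4,  0.4, -0.6]), 18.2, 38.5)
```

View pics/m10.png

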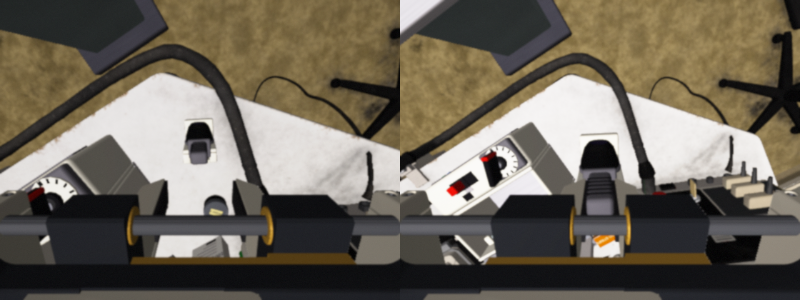

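The carrier is held upright, with its tab between the pads at (600,190). Now into the chamber.

```bash
cat >> h.py <<'E'
def place(uy,grab=106,ux=-12):
    a=np.pi+UY; x,y=U(ux,uy)
    ctrl.goto(*G(x,y,310,a)); ctrl.line_to([x,y,14+grab+8+159],120)
    f0=ctrl.read_state()["force"]; print(st())
    for dz in np.arange(6,-5,-1.):
        ctrl.line_to([x,y,14+grab+dz+159],40); f=ctrl.read_state()["force"]-f0
        if np.abs(f[2])>5: break
    print("down",dz,f.round(1)); ctrl.grip(40); print(st())
    ctrl.line_to([x,y,310+159],150)
E
python3 - <<'E'
from h import *
place(8)
x,y=U(-60,0); ctrl.goto([480,-50,540],down(np.pi)); ctrl.grip(50)
p=shot("wrist","w_pl1",(120,60,420,285),2)
for q in ["carrier_1"]: print(find(q,p))
E
```

```text
(array([490.2, -46.1, 287.6]), array([ 0.6, -0.3, -1.8]), 17.8, 41.1)
down -1.0 [-3.7 -0.5 11.2]
(array([489.8, -46. , 277.9]), array([-0.2, -0.2,  0.9]), 40.0, 43.7)
[]
```

View pics/w_pl1.png

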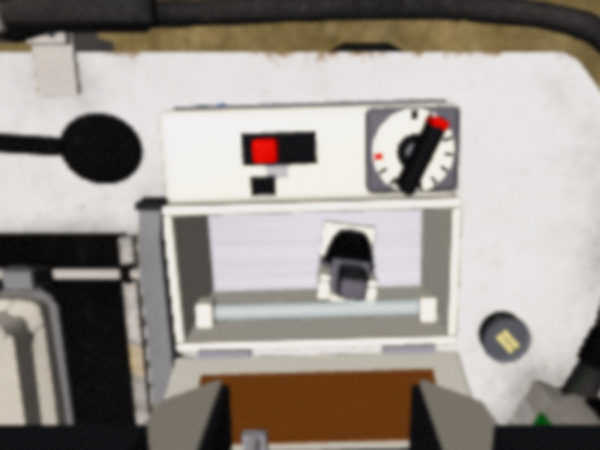

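```bash
python3 - <<'E'
from ov import *
C=pickle.load(open("C.pkl","rb"))
def tri(p,u,q,v):
    o,d=ray(p,u);e,f=ray(q,v); A=np.c_[d,-f]; s=np.linalg.lstsq(A,e-o,rcond=None)[0]; a,b_=o+d*s[0],e+f*s[1]; print(a.round(),b_.round())
tri(P[3],(251.3,282.3),C[1],(345,153.6)); tri(P[3],(234.7,285.7),C[1],(355.5,153.6))
# tab check: tab of c3, centre 
tri(P[3],(223+127/3,194+190/3),C[1],(331,172))
for z in(0,60,100,130): print(z,atz(P[3],(245,250),z).round(), atz(C[1],(345,200),z).round())
E
```

```text
[ 772. -169.   11.] [ 772. -171.   11.]
[ 769. -194.   26.] [ 769. -193.   26.]
[ 721. -145.   24.] [ 721. -144.   24.]
0 [ 720. -179.    0.] [ 668. -183.    0.]
60 [ 692. -171.   60.] [ 652. -177.   60.]
100 [ 673. -167.  100.] [ 641. -174.  100.]
130 [ 659. -163.  130.] [ 633. -171.  130.]
```

```bash
cat > pick3.py <<'E'
from h import *
ry=.07; a=np.pi+ry; x,y=684.2,-136.8; z=47.5+104+159
ctrl.goto([x-15,y,z+90],down(a)); ctrl.grip(40,3); ctrl.goto([x,y,z+60],down(a)); ctrl.line_to([x,y,z],100)
ctrl.dwell(.3); f0=ctrl.read_state()["force"]; print(st())
ctrl.grip(5,3); ctrl.dwell(.3); f=ctrl.read_state()["force"]-f0; print(st(),f.round(1))
for i in range(4):
    if abs(f[1])<1.5: break
    y+=np.sign(f[1])*.7; ctrl.line_to([x,y,z],20); ctrl.dwell(.2); f=ctrl.read_state()["force"]-f0; print(round(y,1),f.round(1))
ctrl.grip(5,20); ctrl.dwell(.2); f=ctrl.read_state()["force"]-f0; print(st(),f.round(1))
E
python3 pick3.py
```

```text
(array([ 684.4, -136.8,  311.2]), array([ 0.3, -0.2, -0.1]), 39.8, 48.7)
(array([ 684.2, -136.9,  310.5]), array([ 0.4, -0.3,  0.5]), 18.1, 49.5) [ 0.1 -0.1  0.7]
(array([ 684.2, -136.9,  310.5]), array([-0.1, -0.7,  0.2]), 18.5, 50.0) [-0.4 -0.5  0.3]
```

Gripped with no side load. Next is raising it 27 mm with a force watch, then drawing it out.

```bash
cat > lift3.py <<'E'
from h import *
ry=.07; s=ctrl.read_state(); P0=s["position"].copy(); f0=s["force"]; ok=True
P0=np.array([684.2,-136.8,47.5+104+159])
for dz in range(3,28,3):
    ctrl.line_to(P0+[0,0,dz],50); f=ctrl.read_state()["force"]-f0; print(dz,f.round(1))
    if np.abs(f).max()>8: ok=False; break
if ok:
  for dx in range(2,25,2):
    q=P0+[-dx*np.cos(ry),-dx*np.sin(ry),27]; ctrl.line_to(q,50); f=ctrl.read_state()["force"]-f0; print("x",dx,f.round(1))
    if np.abs(f).max()>6: ok=False; break
print(ok,st())
E
python3 lift3.py
```

```text
3 [ 0.1  0.8 -1.3]
6 [-0.2 -0.3 -1.8]
9 [-0.2  1.6 -0.8]
12 [-0.8  0.7 -1. ]
15 [-0.5  0.8 -1.2]
18 [-1.2  0.9 -1.7]
21 [-0.5  0.5 -1.2]
24 [-0.9  1.2 -1.5]
27 [-2.3  0.1 -0.9]
x 2 [ 0.1  1.1 -1.8]
x 4 [ 0.2 -0.  -1.3]
x 6 [ 0.1  0.8 -2.2]
x 8 [ 0.2  0.7 -1.2]
x 10 [-0.4  1.7 -1.7]
x 12 [-0.3  0.6 -1.8]
x 14 [-0.3  0.6 -0.7]
x 16 [ 0.6  0.3 -1.6]
x 18 [ 0.2  0.6 -2. ]
x 20 [ 0.9  0.6 -2.3]
x 22 [-0.4  0.  -1.6]
x 24 [ 0.6  1.  -1.5]
True (array([ 660.2, -138.6,  337.5]), array([ 0.5,  0.4, -1.3]), 17.7, 55.2)
```

```bash
sed -i 's/ctrl.grip(40); print/ctrl.grip(op); print/; s/def place(uy,grab=106,ux=-12)/def place(uy,grab=106,ux=-12,op=40)/' h.py; python3 - <<'E'
from h import *
s=ctrl.read_state()["position"]; ctrl.line_to([s[0],s[1],550],200)
x,y=U(-12,-48); ctrl.line_to([x,y,550],250,down(np.pi+UY)); print(st())
place(-48,104,op=28)
x,y=U(-12,-48); ctrl.grip(50)
ctrl.goto([480,-50,540],down(np.pi)); p=ctrl.camera("wrist"); import pickle; pickle.dump(p,open("Q.pkl","wb"))
print(find("carrier_1",p),find("rack",p)); 
for r in ctrl.regions_of("carrier_1",p)[:3]:
    m=r["region"]; ys,xs=np.nonzero(m); print(round(r["p"],2),m.sum(),xs.min(),xs.max(),ys.min(),ys.max(), atz(p,(xs.mean(),ys.mean()),80).round())
# predicted extents
from ov import CAR,W
for yy in (8,-48):
    c=U(-12,yy); u=pix(p,[W(e,[*c,14],UY) for ed in CAR for e in ed]); print(yy,u.min(0).round(),u.max(0).round())
print(st())
E
```

```text
(array([ 491.4, -102.9,  550. ]), array([ 0.2, -0.4, -1.8]), 17.8, 57.3)
(array([ 491.4, -102.1,  285.6]), array([ 1. , -0.2, -2. ]), 18.1, 59.4)
down -1.0 [-3.2  0.1 12.2]
(array([ 491. , -102.1,  275.8]), array([-0. ,  0.2,  0.3]), 28.0, 61.8)
[([505.1, -32.2, 70.7], 0.6), ([484.9, -96.1, 86.4], 0.55), ([561.0, -46.9, 193.6], 0.27)] []
0.83 833 228 260 165 192 [ 491. -101.   80.]
0.75 1026 279 307 169 208 [506. -32.  80.]
8 [268. 156.] [298. 195.]
-48 [227. 156.] [262. 196.]
(array([479.7, -51.2, 539. ]), array([-0.4, -0.1,  0.2]), 50.3, 64.5)
```

```bash
python3 - <<'E'
from ov import *
from scipy.optimize import minimize
p=ctrl.camera("wrist")
print(atz(p,(281.5,171),14).round(1),atz(p,(308,174),14).round(1))
def sil(x,y,yaw):
    m=np.zeros((420,560),np.uint8)
    for e in (CAR[:12],CAR[12:]):
        u=pix(p,[W(q,[x,y,14],yaw) for ed in e for q in ed]); cv2.fillConvexPoly(m,cv2.convexHull((u*8).round().astype(np.int32)),1,shift=3)
    return m>0
for r in ctrl.regions_of("carrier_1",p)[:3]:
    m=r["region"]; ys,xs=np.nonzero(m); c=atz(p,(xs.mean(),ys.mean()),70)
    if m.sum()<300: continue
    f=lambda v:-(sil(*v)&m).sum()/(sil(*v)|m).sum()
    best=min((minimize(f,[c[0],c[1],a],method="Nelder-Mead",options=dict(initial_simplex=np.array([[c[0],c[1],a],[c[0]+8,c[1],a],[c[0],c[1]+8,a],[c[0],c[1],a+.2]]))) for a in(-.4,0,.4)),key=lambda s:s.fun)
    d=np.array(best.x[:2])-UO; print(round(r["p"],2),m.sum(),best.x.round(2),round(best.fun,2),"unit",d.round(1))
E
```

```text
[489.6 -49.1  14. ] [494.6  -6.1  14. ]
0.66 22997 [ 5.6272e+02 -1.2823e+02  4.7000e-01] -0.07 unit [ 60.7 -74.4]
0.62 1013 [510.97 -32.8   -0.  ] -0.83 unit [ 9. 21.]
0.57 811 [ 4.9161e+02 -1.0053e+02 -3.4000e-01] -0.64 unit [-10.4 -46.7]
```

carrier_4 was shifted inside the chamber, towards the lamp (about +11, +22 in unit axes). I'll regrip it and set it back in the row.

```bash
cat > fix.py <<'E'
from ov import *
x,y,a=509,-31.5,np.pi-.08
ctrl.goto(*G(x,y,220,a)); ctrl.grip(42,5); ctrl.line_to([x,y,14+106+159],100); print(st())
f0=ctrl.read_state()["force"]; ctrl.grip(5,5); ctrl.dwell(.2); print(st(),ctrl.read_state()["force"]-f0)
ctrl.grip(5,20); f0=ctrl.read_state()["force"]
ctrl.line_to([x,y,14+106+159+6],40); print((ctrl.read_state()["force"]-f0).round(1))
# held point is ~2 mm ahead of tab centre; move in -x then settle
X,Y=U(-15,15)
ctrl.line_to([X,Y,14+106+159+6],60,down(np.pi+UY)); print(st())
for dz in np.arange(4,-5,-1.):
    ctrl.line_to([X,Y,14+106+159+dz],40); f=ctrl.read_state()["force"]-f0
    if f[2]>6: break
print(dz,f.round(1)); ctrl.grip(36); ctrl.dwell(.2); print(st())
ctrl.line_to([X,Y,420],150); ctrl.goto([480,-50,540],down(np.pi))
p=ctrl.camera("wrist"); pickle.dump(p,open("Q2.pkl","wb"))
for r in ctrl.regions_of("carrier_1",p)[:3]:
    m=r["region"]; ys,xs=np.nonzero(m); print(round(r["p"],2),m.sum(),xs.min(),xs.max(),ys.min(),ys.max())
for yy,xx in ((15,-13),(-48,-12)):
    u=pix(p,[W(e,[*U(xx,yy),14],UY) for ed in CAR for e in ed]); print(yy,u.min(0).round(),u.max(0).round())
print(st())
E
python3 fix.py
```

```text
(array([509.4, -31.4, 279.6]), array([-0.9, -0.5,  0.3]), 42.4, 66.8)
(array([509.1, -31.5, 279.2]), array([-1.8,  0.4,  3.6]), 18.5, 67.5) [-0.89646953  0.87674282  3.33268258]
[-3.9 -0.5 -6. ]
(array([487.3, -39.3, 285.4]), array([ 0.3, -0.2, -0.7]), 17.9, 68.6)
-1.0 [-2.8 -0.2 11.5]
(array([486.7, -39.1, 278. ]), array([ 0. ,  0.5, -0.2]), 36.0, 70.8)
0.94 832 228 260 165 193
0.73 819 273 302 164 193
15 [273. 156.] [304. 196.]
-48 [227. 157.] [262. 197.]
(array([479.5, -50.4, 538.6]), array([-1.1, -0.1,  0.4]), 36.1, 72.6)
```

```bash
cat > close.py <<'E'
from h import *
a=np.pi+UY; hx,hz=U(45,0)[0],138.5; yc=U(45,0)[1]; rho=85
ctrl.grip(0,20)
ctrl.goto(*G(610,yc,300,a,178)); ctrl.line_to([610,yc,205+178],150); print(st())
f0=ctrl.read_state()["force"]; n=0
for th in np.arange(1.9,.1,-.09):
    c,s=np.cos(th),np.sin(th); x=hx-rho*c+10*s+9.5*max(s,0); z=hz+rho*s+10*max(c,0)
    if th>1.4: z=205+ (hz+rho*np.sin(1.4)+10*np.cos(1.4)-205)*(1.9-th)/.5
    ctrl.line_to([x,yc,z+178],120); s_=ctrl.read_state(); f=s_["force"]-f0; print(round(th,2),round(x),round(z),f.round(1))
    if np.linalg.norm(f)>35: print("stop"); break
    n+=1
print(st())
E
python3 close.py
```

```text
(array([610.3, -52.9, 384.3]), array([-0.4, -0.6,  0.3]), 0.2, 74.8)
1.9 593 205 [ 0.7  1.2 -1.1]
1.81 586 208 [1.3 0.7 0.9]
1.72 579 212 [ 1.6  0.2 -0.3]
1.63 571 215 [ 1.4  0.7 -1. ]
1.54 564 219 [2.2 0.9 1.3]
1.45 556 222 [ 1.3  1.1 -0.3]
1.36 548 224 [1.5 0.5 1. ]
1.27 540 223 [1.1 1.1 0.4]
1.18 533 221 [ 1.6 -0.5  0.6]
1.09 525 218 [ 2.2 -0.2 -0.2]
1.0 517 215 [ 1.9  0.5 -0.3]
0.91 510 212 [2.2 0.9 0.7]
0.82 503 207 [2.1 0.6 0.4]
0.73 497 203 [2.2 1.8 0.8]
0.64 490 197 [0.9 1.1 1.5]
0.55 485 191 [2.1 1.2 1.3]
0.46 479 185 [1.6 0.9 1.3]
0.37 475 179 [1.  0.2 2. ]
0.28 471 172 [-0.3 -0.1  1.9]
0.19 467 164 [0.3 1.1 1.6]
(array([467.1, -52.9, 342.3]), array([-0.1,  0.5,  1.9]), 0.8, 79.8)
```

```bash
cat > press.py <<'E'
from h import *
a=np.pi+UY; yc=-53; f0=np.array([-.3,-.3,.2])
x=462
for z in np.arange(160,138,-1.5):
    ctrl.line_to([x,yc,z+178],40); f=ctrl.read_state()["force"]-f0; print(z,ctrl.read_state()["position"][2].round(1)-178,f.round(1))
    if f[2]>26: break
ctrl.dwell(.3); print(st())
ctrl.line_to([x,yc,230+178],150); ctrl.goto([480,-50,540],down(np.pi)); ctrl.dwell(.3)
p=ctrl.camera("wrist")
for q in ("cover_edge","key_grip","latch_thumb"): print(find(q,p,2))
for r in ctrl.regions_of("cover_edge",p)[:1]:
    m=r["region"]; ys,xs=np.nonzero(m); print(m.sum(),xs.min(),xs.max(),ys.min(),ys.max())
print(pix(p,[[*U(-58,-92),148.5],[*U(-58,92),148.5],[*U(45,-92),148.5],[*U(45,92),148.5]]).round())
f=p["frame"].astype(int); red=(f[...,0]>150)&(f[...,1]<60)&(f[...,2]<60)
n,l,s,c=cv2.connectedComponentsWithStats(red.astype(np.uint8))
for i in range(1,n):
    if s[i,4]>8: print("red",s[i].tolist(),c[i].round(1),atz(p,c[i],179).round(1),atz(p,c[i],148).round(1))
print(st())
import pickle; pickle.dump(p,open("K.pkl","wb"))
E
python3 press.py
```

```text
160.0 160.3 [3.8 0.4 3. ]
158.5 158.60000000000002 [3.2 0.6 4. ]
157.0 157.0 [1.2 0.5 4.8]
155.5 155.5 [1.6 0.1 5.4]
154.0 153.8 [0.8 0.5 3.9]
152.5 151.8 [-0.2  0.9  0.2]
151.0 150.7 [ 1.2  0.4 -0.9]
149.5 149.39999999999998 [ 0.1  0.5 -0.2]
148.0 148.0 [-0.1 -0.2  3.1]
146.5 146.39999999999998 [-1.2 -0.5  3.3]
145.0 145.39999999999998 [-4.4  0.1 10.6]
143.5 144.5 [-7.5  0.1 17.8]
142.0 143.60000000000002 [-9.7 -1.1 26.7]
(array([462. , -52.6, 321.6]), array([-10.2,  -0. ,  26.9]), 0.4, 83.4)
[([494.0, -57.3, 152.3], 0.57)]
[([418.2, 1.9, 176.6], 0.6)]
[([423.4, -79.5, 130.1], 0.78)]
12159 198 352 153 238
[[197. 155.]
 [355. 152.]
 [206. 237.]
 [351. 234.]]
red [336, 119, 9, 6, 37] [339.6 121.3] [406.7  11.3 179. ] [407.7  16.9 148. ]
red [246, 130, 12, 12, 135] [251.7 135.4] [421.  -80.4 179. ] [423.3 -83.1 148. ]
red [437, 266, 13, 10, 69] [442.5 270.2] [579.6 145.6 179. ] [596.4 163.5 148. ]
(array([480. , -50. , 539.8]), array([ 0.2, -0.6,  0.4]), 0.5, 85.3)
```

```bash
cat > key.py <<'E'
from h import *
import sys
x,y=423.9,3.7; z=172+159
def ok(a): 
    return ctrl.inverse_kinematics([x,y,z],down(a)) is not None
print("range",[round(a,1) for a in np.arange(-1.5,4.6,.1) if not ok(a)])
def turn(k0,a0,dk):
    a=a0
    ctrl.goto([x,y,z+60],down(a)); ctrl.grip(34,30); ctrl.line_to([x,y,z],100); 
    f0=ctrl.read_state(); print(st()); ctrl.grip(3,30); s=ctrl.read_state(); print(st(),(s["force"]-f0["force"]).round(1))
    done=0
    while done<dk-1e-6:
        d=min(.2,dk-done); done+=d
        ctrl.line_to([x,y,z],60,down(a-done)); s=ctrl.read_state()
        print(round(k0+done,2),(s["moment"]-f0["moment"]).round(2),(s["force"]-f0["force"]).round(1),round(s["opening"],1))
        if abs((s["moment"]-f0["moment"])[2])>.8 : print("stop"); break
    ctrl.grip(34); ctrl.line_to([x,y,z+60],100)
    return k0+done
k=.44
k=turn(k,np.pi+UY-k,2.3)
ctrl.goto([480,-50,540],down(np.pi)); p=ctrl.camera("wrist")
f=p["frame"].astype(int); red=(f[...,0]>130)&(f[...,1]<70)&(f[...,2]<70)
n,l,s,c=cv2.connectedComponentsWithStats(red.astype(np.uint8))
for i in range(1,n):
    w=atz(p,c[i],179)
    if s[i,4]>4: print("red",s[i,4],w.round(1),"angle",round(float((np.pi+UY-np.arctan2(w[1]-y,w[0]-x))%(2*np.pi)),2))
print(k,st())
E
python3 key.py
```

```text
range []
(array([424.2,   4. , 331.3]), array([-0.2, -0.1, -0.2]), 34.1, 87.5)
(array([424.4,   4.6, 331.4]), array([ 2.9,  4.8, -0.4]), 8.6, 88.0) [ 3.1  5.  -0.3]
0.64 [ 1.   -0.55 -0.03] [ 2.5  3.7 -1.5] 8.9
0.84 [ 0.94 -0.44 -0.04] [ 2.5  4.9 -0.8] 8.7
1.04 [ 0.98 -0.38 -0.04] [2.8 5.4 0.5] 8.6
1.24 [ 0.98 -0.39 -0.1 ] [1.4 4.8 0.7] 8.6
1.44 [ 1.06 -0.31 -0.06] [2.  4.5 0.7] 9.2
1.64 [ 0.96 -0.25 -0.05] [1.7 4.8 0.7] 8.9
1.84 [ 0.95 -0.12 -0.07] [1.3 4.8 1.9] 8.9
2.04 [ 0.99 -0.13 -0.04] [1.3 5.4 2.1] 8.7
2.24 [ 1.08 -0.04 -0.05] [1.5 4.7 2.9] 8.9
2.44 [1.17 0.08 0.01] [-0.1  5.4  1.7] 8.9
2.64 [ 1.12  0.1  -0.01] [0.3 5.3 2.9] 8.9
2.74 [ 1.22  0.13 -0.06] [0.2 5.5 3.1] 8.9
red 147 [421.2 -80.3 179. ] angle 4.77
red 28 [440.7  11.9 179. ] angle 2.71
red 107 [578.8 145.2 179. ] angle 2.42
red 11 [712.9 -66.5 179. ] angle 3.4
2.7399999999999998 (array([479.9, -49.9, 539.8]), array([-0. ,  0. ,  0.4]), 34.0, 96.0)
```

```bash
sed -i 's/^x,y=423.9,3.7/x,y=424.3,5.0/; s/^k=.44/k=2.72/; s/^k=turn.*/k=turn(k,2*np.pi+UY-k,2.0)/; s/ctrl.goto(\[480,-50,540\]/ctrl.dwell(.2);&/' key.py; sed -i 's/>.8 :/>.5 or (done>1.75 and abs((s["moment"]-f0["moment"])[2])>.25):/' key.py; python3 key.py
```

```text
range []
(array([424.6,   5.2, 331.3]), array([0.1, 0.2, 0.1]), 34.2, 97.6)
(array([424.4,   5.1, 331.3]), array([-1.2,  0.1,  3.7]), 8.6, 98.2) [-1.3 -0.1  3.6]
2.92 [ 0.09  0.41 -0.05] [-1.8  0.9  5.7] 8.7
3.12 [ 0.13  0.36 -0.07] [-1.2  0.5  5.9] 9.0
3.32 [ 0.16  0.32 -0.02] [-1.4  1.1  6.2] 9.5
3.52 [0.12 0.39 0.04] [-1.8  0.2  5.8] 8.6
3.72 [ 0.13  0.37 -0.01] [-1.7  0.4  5.8] 8.9
3.92 [ 0.08  0.3  -0.03] [-1.7  1.5  5.6] 8.9
4.12 [ 0.13  0.32 -0.02] [-2.3  1.   5.9] 8.5
4.32 [ 0.06  0.33 -0.03] [-2.3  0.5  4.6] 8.8
4.52 [ 0.04  0.28 -0.01] [-1.8  0.6  5.2] 9.0
4.72 [-0.19  0.33  0.69] [-1.8 -0.6  4.8] 10.4
stop
red 148 [421.1 -80.4 179. ] angle 4.77
red 42 [425.7 -14.9 179. ] angle 4.66
red 110 [578.9 145.1 179. ] angle 2.43
red 11 [712.4 -66.2 179. ] angle 3.41
4.72 (array([479.8, -49.8, 539.5]), array([ 0.7, -0.7,  0.8]), 34.4, 104.8)
```

```bash
python3 - <<'E'
from h import *
p=ctrl.camera("wrist")
r=ctrl.regions_of("cover_edge",p)[0]; ys,xs=np.nonzero(r["region"]); print(r["region"].sum(),xs.min(),xs.max(),ys.min(),ys.max())
for q in("prism","occluder","strips","carrier_1"): print(q,find(q,p,2))
print(ctrl.close_job())
E
```

```text
12216 198 352 152 238
prism [([583.9, 107.4, 23.8], 0.96), ([693.2, -57.1, 6.5], 0.4)]
occluder [([651.4, 78.8, 26.5], 0.68), ([429.4, -239.0, 3.0], 0.67)]
strips [([651.9, 75.5, 29.3], 0.44)]
carrier_1 []
the job is handed in; nothing more can be done
None
```

The job is handed in: both carriers present (carrier_3 from the rack and carrier_4) stand in the chamber, the cover is shut, and the timer key is wound to its stop; carrier_4 shifted once inside the chamber, so I reset it before closing.

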